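# Close up the small-parts cabinet

### The job

Close up the small-parts cabinet on the bench: with the fingertips push its pulled-out tray fully home, and only then push both of its doors fully shut, without slamming anything. Only push, grip and lift nothing, and leave the spanner on the roof, the steel coupling and the brass valve where they stand.

Things in the scene. Friction and masses are not known exactly. Their poses are not given: they have to be found in the camera images.
- cabinet: low sheet-steel cabinet, grey, fixed to the bench: 310 wide (its y), 220 deep (its x), 105 high. Origin on the bench at the middle of its open front; its x axis points from the front into the cabinet, y to the left seen from the robot, z up. The roof begins 20 behind the front
- tray (a joint): how far the off-white divided tray is pulled out of the front (m): 0 fully home, grows as it comes out along the cabinet's -x, at most 0.13. Slides with about 1.5 N of friction plus 4 N per m/s, has no spring and stays where it is left
- tray_front (a point): middle of the outer face of the tray's flat front plate, which is 236 wide and 75 high (15 to 90 above the bench). With the tray home this face is 4 in front of the cabinet's origin plane
- left_door (a joint): angle of the left door (rad): 0 fully shut across the front, grows as it swings out towards the robot and then outwards to the left; 1.57 points straight out of the front; at most 2.1. Stiff hinge of about 0.08 N m friction, no spring: it stays where it is left
- left_hinge (a point): on the vertical hinge line of the left door, mid-height (54 above the bench), in the cabinet's frame at x -14, y +150 mm
- left_edge (a point): free edge of the left door on its outer face, mid-height, 148 from the hinge line. The white door is a flat panel 144 wide, 94 high (7 to 101 above the bench), 12 thick with the hinge line in its mid-plane. Its outer face looks to the robot when shut. Nothing stands out from it
- right_door (a joint): angle of the right door (rad): as the left one, mirrored (opens out towards the robot and then to the right)
- right_hinge (a point): on the vertical hinge line of the right door, mid-height (54 above the bench), in the cabinet's frame at x -14, y -150 mm
- right_edge (a point): free edge of the right door on its outer face, mid-height, 148 from the hinge line; same panel as the left, mirrored
- spanner: loose steel spanner 170 long lying flat across the cabinet's roof, not to be moved; origin at its underside
- coupling: loose steel pipe coupling, upright tube 52 across, 50 high, on the bench, to the left or right in front of the cabinet, not to be moved; origin at the centre of its underside
- valve: loose brass valve 44 across, 75 high, on the bench, to the left or right in front of the cabinet, not to be moved; origin at the centre of its underside

How it is judged:
By the outcome, as a careful person would: the job done as asked, in the order asked, and still so for the second after the job is handed in, with the robot touching nothing.
It also fails if it takes over 72 s, if anything falls off the work surface, if the arm or the gripper's body presses on something with over 40 N, if the wrist force passes 120 N, or if a joint passes its speed limit or range.

### The arm

A 6-joint arm with a two-finger parallel gripper is mounted at the origin on the work surface. World frame = base frame: x ahead of the robot, y to its left, z up, the work surface at z = 0. Lengths are in m, angles in rad, forces in N, time in s.
With the tool pointing down it reaches from about 0.35 to 0.975 m from the base axis. Payload 17.4 kg.
Tool frame: the origin (TCP) lies midway between the tips of the shut fingers; the grasp point (between the pads) lies 19 mm behind it (manip.pinch_z is the distance from the TCP to the grasp point, in m); y points along the fingers, z is the direction in which the jaws open and shut, and the axes are right-handed (so a half turn about y gives the same grasp; the last joint's range is limited). The gripper opens to 85 mm and grips with 20 to 120 N. Pads are 22 mm wide; open, the fingers measure 114 mm over their backs; the gripper's body (76 mm by 85 mm) begins 54 mm behind the grasp point. The pads swing forward as they close: fully open they stand 13 mm farther back than shut.
Start: joints at [-1.237, 0.116, 1.442, -0, 1.584, -0.038], TCP at [0.245, -0.629, 0.231] pointing down, gripper open.
Joint ranges: [-2.83, 2.83], [-0.83, 2.19], [0.07, 2.5], [-1.14, 4.28], [0.01, 3], [-2.97, 2.97]. Speed limits (rad/s): [1.89, 1.89, 2.22, 3.14, 3.14, 3.14].

### API

Orientations are given as a unit quaternion [w, x, y, z].
In Python, from workcell import manip gives the robot as it stands. The module is installed in compiled form; this text tells all that it offers.
- The arm moves only by the tool arm_command, never from a script. Its argument "steps" is a list of rows, each a list of 5 numbers: the shift along the tool's x, y, z in cm, then the turn about the tool's y in rad, then the opening, from 0 (shut) to 1 (fully open). In form: [[dx, dy, dz, yaw, fingers], ...]. A call has 1 to 5 rows; each row is the pose to reach, as a shift and turn from the pose commanded when the call began, along the tool's axes at that moment; what a row does not reach only later rows make up. A row lasts 1/10 s, in which the tool goes at most 50 mm and 8.59 degrees, less where a joint would pass 70% of its speed; a pose out of reach is approached as far as the arm can. A call with a gripper value outside its range is refused whole. The fingers move at their own pace and stop on an object; the grip force is fixed at half the most. Time passes only in rows, so rows that repeat a pose let the fingers close. It gives the time, the measured TCP pose, the force and the opening at its end, in the units of the state.
- manip.get_state(): the state, without advancing time (a new reading comes with each control period).
- manip.read_camera(name): name is "scene" or "top"; returns the picture (400x640x3 uint8, red, green, blue); there is no depth.
- manip.camera_model(name): a dict with "mtx" (3x3 intrinsics, pixels), "view" (4x4, takes a point from world to camera coordinates). Camera axes: x right, y down, z forward; pixel columns grow to the right and rows downward; lengths in m; the calibration is good to about 2 mm. A picture is of the moment at which its call begins. camera_model takes no time and is no camera call.
- manip.sign_off(): hands the job in, once; it reports no verdict.
The state is a dict: "t": time; "joints": joint angles; "joint_velocities": joint speeds; "joint_efforts": joint torques, N m; "ee_pos": TCP position; "tcp_rot": TCP orientation; "wrist_force": force on the tool from outside, world axes, zero at the start; "torque": the same for the moment, N m; "opening": finger opening in m.
Only numpy, scipy, OpenCV 4.12 (cv2) and the standard library are available. Lean on these libraries where they do the work, as an engineer would, in place of code of your own. Each camera call takes 0.05 s, during which the arm holds its last target. There are 200 camera calls.

## Working session

There is one attempt and no reset: what is moved stays moved. The work goes in short steps, Python scripts to look and compute and a tool call to move; the robot and the scene stay as the last step left them, time stands still between calls to the robot, and variables do not carry over. Pictures are saved under pics/ and viewed, about 8 in all and at most 12, crops included, and the job is handed in when it is done.

Besides the shell and the picture viewer there is one more tool, called after "Call:" as name(argument=value, ...), one argument or row to a line, values as JSON. arm_command: Moves the arm, as the interface text tells. Its arguments: {"type":"object","properties":{"steps":{"type":"array"}},"required":["steps"]}

```bash
mkdir -p pics
python3 - <<'E'
from workcell import manip
import cv2,numpy as np
for n in("scene","top"):
    cv2.imwrite(f"pics/{n}0.png",manip.read_camera(n)[:,:,::-1]); m=manip.camera_model(n)
    print(n,np.round(m["mtx"],1).tolist(),np.round(m["view"],3).tolist())
s=manip.get_state();print(s)
E
```

```text
scene [[510.1, 0.0, 324.1], [0.0, 510.1, 205.2], [0.0, 0.0, 1.0]] [[-0.832, 0.554, -0.011, 0.519], [0.48, 0.712, -0.512, -0.253], [-0.276, -0.431, -0.859, 1.581], [0.0, 0.0, 0.0, 1.0]]
top [[437.6, 0.0, 319.1], [0.0, 437.6, 195.0], [0.0, 0.0, 1.0]] [[0.02, -0.999, 0.029, -0.033], [-0.988, -0.025, -0.151, 0.617], [0.152, -0.026, -0.988, 1.38], [0.0, 0.0, 0.0, 1.0]]
{'t': 0.1, 'joints': array([-1.23676445e+00,  1.16473278e-01,  1.44215092e+00,  6.41672092e-06,
        1.58398689e+00, -3.78030662e-02]), 'joint_velocities': array([-8.08250558e-05, -9.92190802e-04, -1.48546072e-03,  3.45418001e-04,
       -4.72343018e-04,  1.85088391e-04]), 'joint_efforts': array([ 6.91067835e-04, -7.33668780e+01, -6.33791327e+01,  4.01516900e-07,
        5.26882897e-03, -1.85936028e-05]), 'ee_pos': array([ 0.24518823, -0.62873692,  0.23064174]), 'tcp_rot': array([ 0.13065659, -0.13075837,  0.69527763, -0.6945647 ]), 'wrist_force': array([ 0.15372804,  0.14561292, -0.2343158 ]), 'torque': array([-0.01564294,  0.00187909,  0.0558809 ]), 'opening': 0.08505434638170502}
```

View pics/scene0.png

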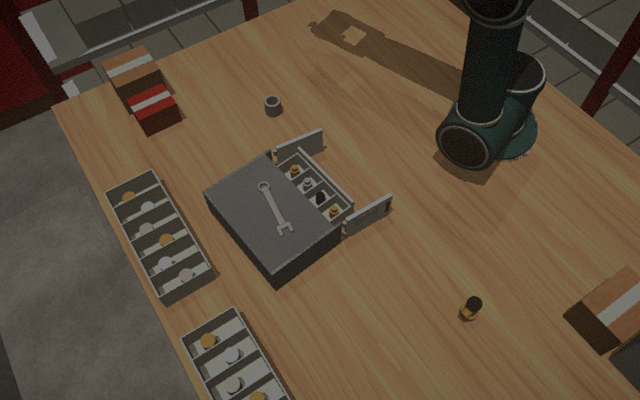

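View pics/top0.png

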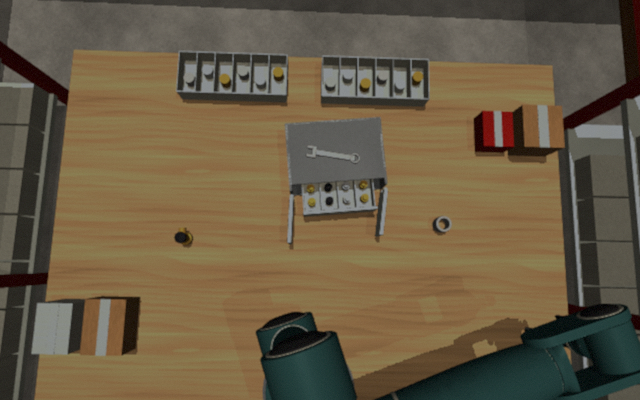

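The top view shows the cabinet at about (287-385, 118-190), with the tray out to row ~213. The doors stand near straight out, at columns ~291 and ~382. The valve is at (183,237) and the coupling at (443,225), both clear of the cabinet. Next I'll view an enlarged crop to get exact corners.

Run:
```python
import cv2
t=cv2.imread("pics/top0.png")[110:250,275:400]; s=cv2.imread("pics/scene0.png")[120:290,195:400]
t=cv2.resize(t,None,fx=4,fy=4,interpolation=cv2.INTER_CUBIC)
t=cv2.convertScaleAbs(t,alpha=1.5);cv2.imwrite("pics/tc.png",t)
```

```text
(no output)
```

View pics/tc.png

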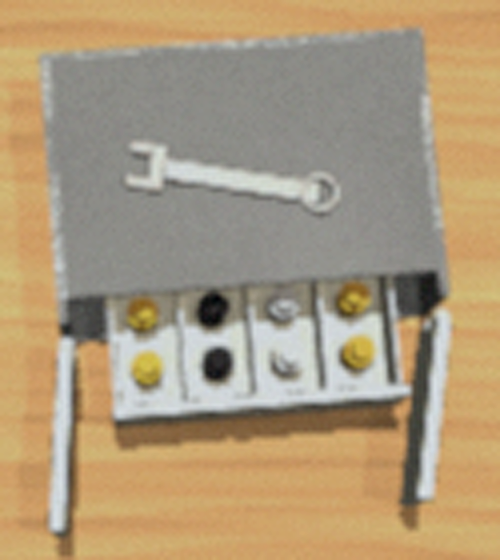

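Crop (4x, offset 275,110): roof corners (42,57), (420,30), (440,272), (68,298); tray front top edge (115,416)-(410,395); left door (66,338)-(58,530); right door (442,312)-(428,498).

```bash
cat > h.py <<'E'
from workcell import manip
import numpy as np,cv2
def ray(n,uv,z):
    m=manip.camera_model(n);K=np.array(m["mtx"]);V=np.array(m["view"]);R=V[:3,:3];c=-R.T@V[:3,3]
    d=R.T@np.linalg.inv(K)@[uv[0],uv[1],1.];return (c+d*(z-c[2])/d[2])
def crop(p): return (p[0]/4+275-.375,p[1]/4+110-.375)
def proj(n,P):
    m=manip.camera_model(n);p=np.array(m["view"])[:3]@np.append(P,1);q=np.array(m["mtx"])@p;return q[:2]/q[2]
E
python3 - <<'E'
from h import *
for nm,p,z in [("bl",(42,57),.105),("br",(420,30),.105),("fr",(440,272),.105),("fl",(68,298),.105),("trL",(115,416),.09),("trR",(410,395),.09),("LDh",(66,338),.101),("LDe",(58,530),.101),("RDh",(442,312),.101),("RDe",(428,498),.101)]:
    print(nm,ray("top",crop(p),z).round(4))
print("valve",ray("top",(183,238),.06),"coup",ray("top",(443,225),.05))
s=manip.get_state();from scipy.spatial.transform import Rotation as R
print(R.from_quat(s["tcp_rot"],scalar_first=True).as_matrix().round(3))
E
```

```text
bl [0.8365 0.0958 0.105 ]
br [ 0.8682 -0.208   0.105 ]
fr [ 0.6696 -0.2238  0.105 ]
fl [0.6413 0.0692 0.105 ]
trL [0.5509 0.0301 0.09  ]
trR [ 0.573  -0.2024  0.09  ]
LDh [0.6101 0.0699 0.101 ]
LDe [0.4604 0.0716 0.101 ]
RDh [ 0.6383 -0.226   0.101 ]
RDe [ 0.4913 -0.2147  0.101 ]
valve [0.46789203 0.40803422 0.06      ] coup [ 0.5287677  -0.42376242  0.05      ]
[[-0.932 -0.     0.363]
 [-0.363  0.001 -0.932]
 [-0.    -1.    -0.001]]
```

Call:
arm_command(
  steps=[
    [-3.4, 0, -3.3, 0.06, 0],
    [-6.8, 0, -6.6, 0.12, 0],
    [-10.2, 0, -9.9, 0.18, 0],
    [-13.6, 0, -13.2, 0.23, 0],
    [-17, 0, -16.5, 0.274, 0],
  ],
)

```text
t: 0.6
ee_pos: [0.344, -0.4116, 0.231]
tcp_rot: [0.034, -0.034, 0.706, -0.706]
wrist_force: [1.1, -0.0, 1.1]
opening: 0.0125
```

```bash
cat >> h.py <<'E'
from scipy.spatial.transform import Rotation as Rt
O=np.array([.636,-.078]);A=.098
ex=np.array([np.cos(A),np.sin(A)]);ey=np.array([-ex[1],ex[0]])
def cab(P): d=np.array(P)[:2]-O; return np.array([d@ex,d@ey])
def where(target=None):
    s=manip.get_state();R=Rt.from_quat(s["tcp_rot"],scalar_first=True).as_matrix();p=s["ee_pos"]
    print("t",s["t"],"cab mm",(cab(p)*1e3).round(1),"z",(p[2]*1e3).round(1),"yawerr",round(float(np.arctan2(*(-R[:2,0])[::-1]))-A,3),"F",s["wrist_force"].round(1),"op",round(s["opening"],3))
    if target is not None:
        w=np.append(O+target[0]*ex+target[1]*ey,target[2]);print("shift cm",((w-p)@R*100).round(2))
E
python3 -c "
from h import *
where((-.15,0,.2))"
```

```text
t 0.6 cab mm [-323.3 -303.4] z 231.0 yawerr -0.003 F [ 1.1 -0.   1.1] op 0.013
shift cm [-17.25   3.11 -30.38]
```

Call:
arm_command(
  steps=[
    [-2, 0, -4, 0, 0],
    [-4, 0, -8, 0, 0],
    [-6, 0, -12, 0, 0],
    [-8, 0, -16, 0, 0],
    [-10, 0, -20, 0, 0],
  ],
)

```text
t: 1.1
ee_pos: [0.4238, -0.2028, 0.2312]
tcp_rot: [-0.034, 0.034, -0.706, 0.706]
wrist_force: [1.0, -0.4, 0.5]
opening: 0.0003
```

Call:
arm_command(
  steps=[
    [-1.5, 2, -3, 0, 0],
    [-3, 4, -6, 0, 0],
    [-4.5, 6, -9, 0, 0],
    [-6, 7, -10.4, 0, 0],
    [-6.5, 7, -10.4, 0, 0],
  ],
)

```text
t: 1.6
ee_pos: [0.4782, -0.0929, 0.1596]
tcp_rot: [0.035, -0.036, 0.707, -0.706]
wrist_force: [-0.5, 0.6, -0.6]
opening: -0.0001
```

```bash
python3 -c "
from h import *
where((-.11,0,.06))
for n in ('top','scene'): cv2.imwrite(f'pics/{n}1.png',manip.read_camera(n)[:,:,::-1])
t=cv2.imread('pics/top1.png')[110:260,275:400];s=cv2.imread('pics/scene1.png')[110:260,240:410]
cv2.imwrite('pics/c1.png',cv2.convertScaleAbs(cv2.resize(np.hstack([t,s]),None,fx=2.7,fy=2.7,interpolation=2),alpha=1.5))"
```

```text
t 1.6 cab mm [-158.5    0.6] z 159.6 yawerr 0.002 F [-0.5  0.6 -0.6] op -0.0
shift cm [-4.87  9.94  0.08]
```

View pics/c1.png

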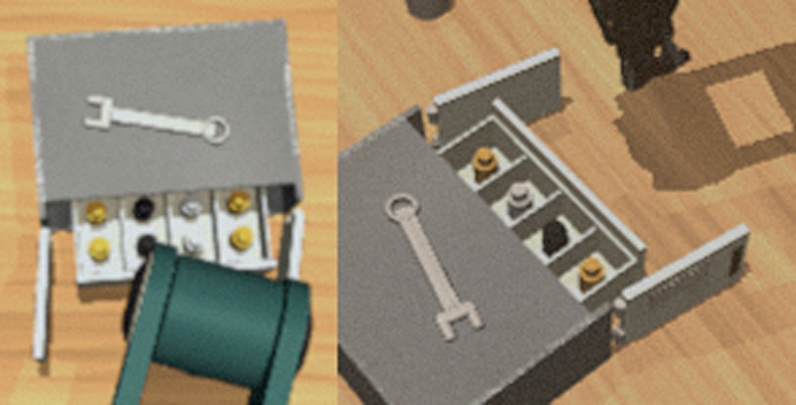

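The gripper is in front of the tray between the doors, and nothing has moved. I'll descend now and approach the tray.

Call:
arm_command(
  steps=[
    [0, 3, 0, 0, 0],
    [0, 6, 0, 0, 0],
    [0, 8.5, 0, 0, 0],
    [0, 9.9, 0, 0, 0],
    [-1, 9.9, 0, 0, 0],
  ],
)

```text
t: 2.2
ee_pos: [0.4872, -0.0944, 0.0613]
tcp_rot: [0.033, -0.035, 0.706, -0.706]
wrist_force: [0.6, 0.4, 0.2]
opening: -0.0001
```

Call:
arm_command(
  steps=[
    [-1.5, 0, 0, 0, 0],
    [-3, 0, 0, 0, 0],
    [-4, 0, 0, 0, 0],
    [-4.7, 0, 0, 0, 0],
    [-5.3, 0, 0, 0, 0],
  ],
)

```text
t: 2.7
ee_pos: [0.5416, -0.0887, 0.0629]
tcp_rot: [-0.035, 0.034, -0.706, 0.706]
wrist_force: [-0.5, -0.2, 0.1]
opening: -0.0
```

Call:
arm_command(
  steps=[
    [-0.5, 0, 0, 0, 0],
    [-1, 0, 0, 0, 0],
    [-1.5, 0, 0, 0, 0],
    [-2, 0, 0, 0, 0],
    [-2.5, 0, 0, 0, 0],
  ],
)

```text
t: 3.2
ee_pos: [0.5661, -0.0861, 0.0624]
tcp_rot: [0.035, -0.035, 0.706, -0.706]
wrist_force: [-1.7, 0.6, 1.8]
opening: -0.0001
```

```bash
python3 -c "
from h import *
where((-.015,0,.06))"
```

```text
t 3.2 cab mm [-70.4  -1.2] z 62.4 yawerr -0.0 F [-1.7  0.6  1.8] op -0.0
shift cm [-5.54  0.24 -0.13]
```

Call:
arm_command(
  steps=[
    [-0.6, 0, 0, 0, 0],
    [-1.2, 0, 0, 0, 0],
    [-1.8, 0, 0, 0, 0],
    [-2.4, 0, 0, 0, 0],
    [-3, 0, 0, 0, 0],
  ],
)

```text
t: 3.7
ee_pos: [0.5961, -0.0831, 0.0623]
tcp_rot: [0.035, -0.035, 0.706, -0.706]
wrist_force: [-1.3, 1.0, 1.4]
opening: 0.0
```

Call:
arm_command(
  steps=[
    [-0.4, 0, 0, 0, 0],
    [-0.8, 0, 0, 0, 0],
    [-1.2, 0, 0, 0, 0],
    [-1.5, 0, 0, 0, 0],
    [-1.8, 0, 0, 0, 0],
  ],
)

```text
t: 4.2
ee_pos: [0.6137, -0.0814, 0.0622]
tcp_rot: [0.035, -0.035, 0.706, -0.706]
wrist_force: [-1.3, 1.0, 0.2]
opening: -0.0002
```

```bash
python3 -c "
from h import *
where((-.015,0,.06))"
```

```text
t 4.2 cab mm [-22.5  -1.2] z 62.2 yawerr -0.0 F [-1.3  1.   0.2] op -0.0
shift cm [-0.75  0.22 -0.12]
```

Next I'll creep in at 20 mm/s until the force rises.

Call:
arm_command(
  steps=[
    [-0.2, 0, 0, 0, 0],
    [-0.35, 0, 0, 0, 0],
    [-0.5, 0, 0, 0, 0],
    [-0.6, 0, 0, 0, 0],
    [-0.7, 0, 0, 0, 0],
  ],
)

```text
t: 4.7
ee_pos: [0.6205, -0.0808, 0.0623]
tcp_rot: [0.035, -0.035, 0.706, -0.706]
wrist_force: [-2.0, 1.0, -0.8]
opening: -0.0004
```

Call:
arm_command(
  steps=[
    [-0.1, 0, 0, 0, 0],
    [-0.2, 0, 0, 0, 0],
  ],
)

```text
t: 4.9
ee_pos: [0.6209, -0.0807, 0.0622]
tcp_rot: [0.033, -0.036, 0.706, -0.706]
wrist_force: [-27.4, -1.0, 13.4]
opening: -0.0
```

The force rose to 27 N against the stop at TCP cabinet x -15 mm, as expected for tray home. Now I'll back off, lift, and work out the door waypoints.

Call:
arm_command(
  steps=[
    [0.5, 0, 0, 0, 0],
    [3, 0, 0, 0, 0],
    [6.5, 0, 0, 0, 0],
    [9.5, 0, 0, 0, 0],
    [11, 0, 0, 0, 0],
  ],
)

```text
t: 5.4
ee_pos: [0.5114, -0.0915, 0.0624]
tcp_rot: [-0.035, 0.034, -0.706, 0.706]
wrist_force: [0.4, 0.1, 1.0]
opening: -0.0003
```

Call:
arm_command(
  steps=[
    [0, -3, 0, 0, 0],
    [0, -7, 0, 0, 0],
    [0, -11, 0, 0, 0],
    [0, -11, -4, 0, 0],
    [0, -11, -8, 0, 0],
  ],
)

```text
t: 5.9
ee_pos: [0.5057, -0.0115, 0.174]
tcp_rot: [-0.035, 0.033, -0.706, 0.706]
wrist_force: [0.7, 0.7, -0.2]
opening: 0.0001
```

Call:
arm_command(
  steps=[
    [0, 0, -4, 0, 0],
    [0, 0, -8, 0, 0],
    [0, 0, -12, 0, 0],
    [0, 0, -14, 0, 0],
    [0, 0, -14, 0, 0],
  ],
)

```text
t: 6.4
ee_pos: [0.4913, 0.1298, 0.1726]
tcp_rot: [0.036, -0.035, 0.706, -0.706]
wrist_force: [0.1, 0.1, 0.3]
opening: 0.0
```

```bash
cat >> h.py <<'E'
def way(th,side,r=.115,c0=0):
    d=np.array([-np.sin(th),-np.cos(th)]);n=np.array([-np.cos(th),np.sin(th)])
    p=np.array([-.014,.15])+r*d+(c0+.006+.011*abs(np.cos(th))+.0145*abs(np.sin(th)))*n
    return p*[1,side]
E
python3 -c "
from h import *
where((*way(1.68,1,c0=.03),.06))
for n in ('top','scene'): cv2.imwrite(f'pics/{n}2.png',manip.read_camera(n)[:,:,::-1])
t=cv2.imread('pics/top2.png')[110:260,275:400];s=cv2.imread('pics/scene2.png')[110:260,240:410]
cv2.imwrite('pics/c2.png',cv2.convertScaleAbs(cv2.resize(np.hstack([t,s]),None,fx=2.7,fy=2.7,interpolation=2),alpha=1.5))
for i,th in enumerate(np.arange(1.7,-.01,-.1)): print(round(th,2),(way(th,1)*1e3).round(0), end=' ')"
```

```text
t 6.4 cab mm [-123.7  220.9] z 172.6 yawerr 0.003 F [0.1 0.1 0.3] op 0.0
shift cm [-0.08 11.26  0.71]
1.7 [-125.  186.] 1.6 [-128.  174.] 1.5 [-130.  163.] 1.4 [-131.  152.] 1.3 [-131.  141.] 1.2 [-130.  130.] 1.1 [-127.  119.] 1.0 [-124.  108.] 0.9 [-119.   97.] 0.8 [-113.   87.] 0.7 [-106.   77.] 0.6 [-98.  68.] 0.5 [-89.  60.] 0.4 [-79.  53.] 0.3 [-68.  46.] 0.2 [-56.  41.] 0.1 [-44.  37.] -0.0 [-31.  35.]
```

View pics/c2.png

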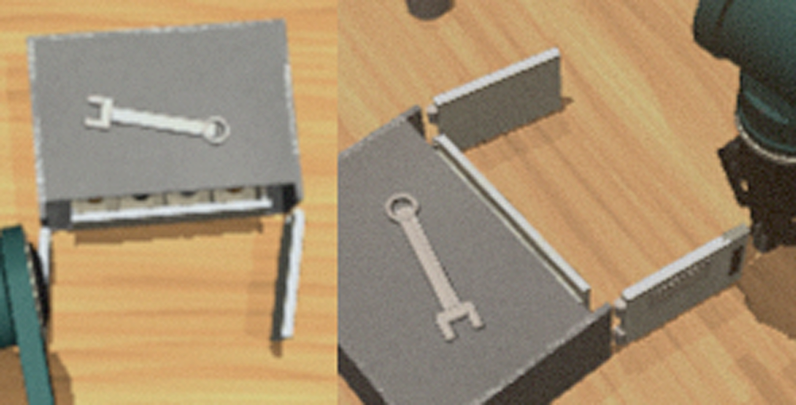

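The tray is flush, the doors and the spanner have not moved, and the fingers are outside the left door. I'll descend and sweep it.

Call:
arm_command(
  steps=[
    [0, 4, 0, 0, 0],
    [0, 8, 0, 0, 0],
    [0, 10.5, 0, 0, 0],
    [0, 11.2, 0, 0, 0],
    [0, 11.2, 0.5, 0, 0],
  ],
)

```text
t: 7.0
ee_pos: [0.492, 0.122, 0.0601]
tcp_rot: [-0.034, 0.035, -0.706, 0.706]
wrist_force: [0.3, 0.3, 0.6]
opening: -0.0002
```

Call:
arm_command(
  steps=[
    [0, 0, 0.8, 0, 0],
    [0, 0, 1.6, 0, 0],
    [0.1, 0, 2.4, 0, 0],
    [0.2, 0, 3, 0, 0],
    [0.3, 0, 3.6, 0, 0],
  ],
)

```text
t: 7.5
ee_pos: [0.493, 0.0859, 0.061]
tcp_rot: [0.035, -0.034, 0.706, -0.706]
wrist_force: [2.3, 1.7, 2.9]
opening: 0.0001
```

```bash
python3 -c "
from h import *
where((*way(1.5,1),.06))"
```

```text
t 7.5 cab mm [-126.3  177.1] z 61.0 yawerr -0.0 F [2.3 1.7 2.9] op 0.0
shift cm [0.39 0.1  1.41]
```

Call:
arm_command(
  steps=[
    [0.2, 0, 0.8, 0, 0],
    [0.4, 0, 1.6, 0, 0],
    [0.5, 0, 2.4, 0, 0],
    [0.5, 0, 3.2, 0, 0],
    [0.5, 0, 4, 0, 0],
  ],
)

```text
t: 8.0
ee_pos: [0.4914, 0.0456, 0.0602]
tcp_rot: [0.034, -0.035, 0.706, -0.706]
wrist_force: [0.6, 1.4, 1.4]
opening: -0.0001
```

Call:
arm_command(
  steps=[
    [0, 0, 0.8, 0, 0],
    [-0.1, 0, 1.6, 0, 0],
    [-0.3, 0, 2.4, 0, 0],
    [-0.6, 0, 3.1, 0, 0],
    [-0.9, 0, 3.8, 0, 0],
  ],
)

```text
t: 8.5
ee_pos: [0.5045, 0.0087, 0.0603]
tcp_rot: [0.034, -0.035, 0.706, -0.706]
wrist_force: [0.1, 1.6, 1.3]
opening: 0.0001
```

```bash
python3 -c "
from h import *
where((*way(.7,1),.06))
cv2.imwrite('pics/s3.png',manip.read_camera('scene')[:,:,::-1])
s=cv2.imread('pics/s3.png')[90:290,190:460]
cv2.imwrite('pics/c3.png',cv2.convertScaleAbs(cv2.resize(s,None,fx=2.5,fy=2.5,interpolation=2),alpha=1.5))"
```

```text
t 8.5 cab mm [-122.4   99.2] z 60.3 yawerr -0.0 F [0.1 1.6 1.3] op 0.0
shift cm [-1.62  0.03  2.18]
```

View pics/c3.png

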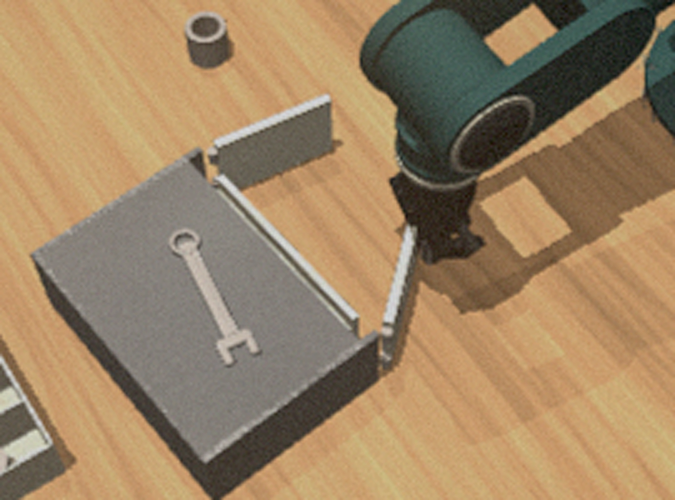

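The left door is following the fingers and is about half shut. I'll continue along the arc and slow towards the end.

Call:
arm_command(
  steps=[
    [-0.45, 0, 0.6, 0, 0],
    [-0.9, 0, 1.2, 0, 0],
    [-1.4, 0, 1.9, 0, 0],
    [-1.9, 0, 2.5, 0, 0],
    [-2.4, 0, 3.1, 0, 0],
  ],
)

```text
t: 9.05
ee_pos: [0.5316, -0.0197, 0.0603]
tcp_rot: [0.035, -0.035, 0.706, -0.706]
wrist_force: [-0.4, 1.4, 1.1]
opening: 0.0002
```

Call:
arm_command(
  steps=[
    [-0.5, 0, 0.5, 0, 0],
    [-1.1, 0, 0.9, 0, 0],
    [-1.7, 0, 1.4, 0, 0],
    [-2.3, 0, 1.8, 0, 0],
    [-2.9, 0, 2.1, 0, 0],
  ],
)

```text
t: 9.55
ee_pos: [0.5625, -0.0376, 0.0602]
tcp_rot: [0.034, -0.035, 0.706, -0.706]
wrist_force: [-1.1, 0.9, 0.4]
opening: -0.0001
```

Call:
arm_command(
  steps=[
    [-0.5, 0, 0.2, 0, 0],
    [-1, 0, 0.4, 0, 0],
    [-1.4, 0, 0.6, 0, 0],
    [-1.8, 0, 0.7, 0, 0],
    [-2.2, 0, 0.8, 0, 0],
  ],
)

```text
t: 10.05
ee_pos: [0.585, -0.0431, 0.0603]
tcp_rot: [0.035, -0.035, 0.706, -0.706]
wrist_force: [-1.3, 0.8, 0.9]
opening: -0.0004
```

```bash
python3 -c "
from h import *
where((*way(0,1),.06))"
```

```text
t 10.05 cab mm [-47.4  39.7] z 60.3 yawerr -0.0 F [-1.3  0.8  0.9] op -0.0
shift cm [-1.64  0.03  0.47]
```

Call:
arm_command(
  steps=[
    [-0.3, 0, 0.1, 0, 0],
    [-0.6, 0, 0.1, 0, 0],
    [-0.9, 0, 0.2, 0, 0],
    [-1.15, 0, 0.2, 0, 0],
    [-1.35, 0, 0.2, 0, 0],
  ],
)

```text
t: 10.55
ee_pos: [0.5985, -0.0438, 0.0603]
tcp_rot: [-0.035, 0.035, -0.706, 0.706]
wrist_force: [-0.8, -0.8, -0.3]
opening: -0.0
```

Call:
arm_command(
  steps=[
    [-0.1, 0, 0, 0, 0],
    [-0.2, 0, 0, 0, 0],
    [-0.28, 0, 0, 0, 0],
  ],
)

```text
t: 10.85
ee_pos: [0.6001, -0.0436, 0.0602]
tcp_rot: [-0.034, 0.036, -0.706, 0.706]
wrist_force: [-18.0, -1.8, 7.6]
opening: 0.0005
```

A firm stop at 18 N means the left door is shut. I'll back off, lift and cross to the outside of the right door.

Call:
arm_command(
  steps=[
    [0.5, 0, 0, 0, 0],
    [3, 0, 0, 0, 0],
    [6.5, 0, 0, 0, 0],
    [9, -2, 0, 0, 0],
    [10, -5, 0, 0, 0],
  ],
)

```text
t: 11.35
ee_pos: [0.4989, -0.0532, 0.1093]
tcp_rot: [0.034, -0.035, 0.706, -0.706]
wrist_force: [0.4, 0.4, 0.1]
opening: -0.0001
```

Call:
arm_command(
  steps=[
    [0, -3, 2, 0, 0],
    [0, -6, 5, 0, 0],
    [0, -6, 9, 0, 0],
    [0, -6, 13, 0, 0],
    [0, -6, 17, 0, 0],
  ],
)

```text
t: 11.85
ee_pos: [0.5181, -0.224, 0.1708]
tcp_rot: [-0.035, 0.034, -0.706, 0.706]
wrist_force: [-0.7, 1.0, -0.2]
opening: -0.0003
```

Call:
arm_command(
  steps=[
    [0, 0, 3, 0, 0],
    [0, 0, 5.5, 0, 0],
    [0, 0, 6.6, 0, 0],
    [0, 0, 6.6, 0, 0],
  ],
)

```text
t: 12.25
ee_pos: [0.5245, -0.2889, 0.1701]
tcp_rot: [0.034, -0.034, 0.706, -0.706]
wrist_force: [-0.3, 0.2, -0.5]
opening: -0.0003
```

```bash
python3 -c "
from h import *
where((*way(1.4,-1,c0=.03),.06))
for n in ('top','scene'): cv2.imwrite(f'pics/{n}4.png',manip.read_camera(n)[:,:,::-1])
t=cv2.imread('pics/top4.png')[110:260,275:400];s=cv2.imread('pics/scene4.png')[110:260,240:410]
cv2.imwrite('pics/c4.png',cv2.convertScaleAbs(cv2.resize(np.hstack([t,s]),None,fx=2.7,fy=2.7,interpolation=2),alpha=1.5))"
```

```text
t 12.25 cab mm [-131.6 -198.9] z 170.1 yawerr -0.001 F [-0.3  0.2 -0.5] op -0.0
shift cm [ 0.46 11.01 -1.7 ]
```

View pics/c4.png

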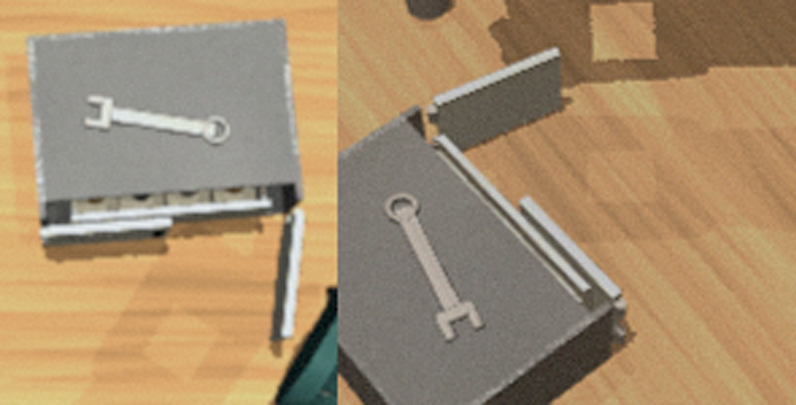

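The left door is shut parallel to the tray, and the arm is clear to the right. Now the right door.

Call:
arm_command(
  steps=[
    [0, 4, 0, 0, 0],
    [0, 8, 0, 0, 0],
    [0, 10.3, 0, 0, 0],
    [0, 11, 0, 0, 0],
    [0, 11, -1, 0, 0],
  ],
)

```text
t: 12.85
ee_pos: [0.5235, -0.2776, 0.0601]
tcp_rot: [0.034, -0.035, 0.706, -0.706]
wrist_force: [0.2, -0.4, 0.5]
opening: -0.0001
```

Call:
arm_command(
  steps=[
    [0, 0, -0.9, 0, 0],
    [0, 0, -1.8, 0, 0],
    [0, 0, -2.5, 0, 0],
    [0, 0, -3, 0, 0],
    [0, 0, -3.5, 0, 0],
  ],
)

```text
t: 13.35
ee_pos: [0.5203, -0.2429, 0.0607]
tcp_rot: [-0.035, 0.034, -0.706, 0.706]
wrist_force: [0.5, 0.1, 0.1]
opening: -0.0001
```

Call:
arm_command(
  steps=[
    [0, 0, -0.7, 0, 0],
    [0, 0, -1.4, 0, 0],
    [0, 0, -2.1, 0, 0],
    [-0.1, 0, -2.8, 0, 0],
    [-0.3, 0, -3.5, 0, 0],
  ],
)

```text
t: 13.85
ee_pos: [0.5198, -0.2077, 0.0604]
tcp_rot: [-0.035, 0.035, -0.706, 0.706]
wrist_force: [0.9, -1.8, 0.7]
opening: -0.0001
```

```bash
python3 -c "
from h import *
where((*way(1.,-1),.06))"
```

```text
t 13.85 cab mm [-128.4 -117.7] z 60.4 yawerr -0.0 F [ 0.9 -1.8  0.7] op -0.0
shift cm [-0.45  0.04 -0.95]
```

Call:
arm_command(
  steps=[
    [-0.2, 0, -0.6, 0, 0],
    [-0.4, 0, -1.2, 0, 0],
    [-0.8, 0, -1.9, 0, 0],
    [-1.1, 0, -2.5, 0, 0],
    [-1.5, 0, -3.1, 0, 0],
  ],
)

```text
t: 14.35
ee_pos: [0.5318, -0.1754, 0.0602]
tcp_rot: [0.035, -0.035, 0.706, -0.706]
wrist_force: [0.5, -1.2, 1.3]
opening: 0.0003
```

Call:
arm_command(
  steps=[
    [-0.4, 0, -0.6, 0, 0],
    [-0.9, 0, -1.2, 0, 0],
    [-1.4, 0, -1.7, 0, 0],
    [-1.9, 0, -2.2, 0, 0],
    [-2.4, 0, -2.7, 0, 0],
  ],
)

```text
t: 14.85
ee_pos: [0.5533, -0.1462, 0.0602]
tcp_rot: [0.034, -0.035, 0.706, -0.706]
wrist_force: [-0.2, -1.0, 0.4]
opening: 0.0001
```

Call:
arm_command(
  steps=[
    [-0.5, 0, -0.4, 0, 0],
    [-1, 0, -0.7, 0, 0],
    [-1.6, 0, -1.1, 0, 0],
    [-2.2, 0, -1.4, 0, 0],
    [-2.7, 0, -1.6, 0, 0],
  ],
)

```text
t: 15.35
ee_pos: [0.5787, -0.1278, 0.0603]
tcp_rot: [0.035, -0.035, 0.706, -0.706]
wrist_force: [-1.5, -0.7, -0.6]
opening: 0.0002
```

Call:
arm_command(
  steps=[
    [-0.4, 0, -0.2, 0, 0],
    [-0.8, 0, -0.3, 0, 0],
    [-1.2, 0, -0.5, 0, 0],
    [-1.5, 0, -0.6, 0, 0],
    [-1.8, 0, -0.6, 0, 0],
  ],
)

```text
t: 15.85
ee_pos: [0.5957, -0.1202, 0.0603]
tcp_rot: [0.035, -0.035, 0.706, -0.706]
wrist_force: [-0.5, -0.4, 0.2]
opening: 0.0001
```

```bash
python3 -c "
from h import *
where((*way(0,-1),.06))"
```

```text
t 15.85 cab mm [-44.2 -38.1] z 60.3 yawerr -0.0 F [-0.5 -0.4  0.2] op 0.0
shift cm [-1.32  0.03 -0.31]
```

Call:
arm_command(
  steps=[
    [-0.3, 0, -0.1, 0, 0],
    [-0.5, 0, -0.1, 0, 0],
    [-0.7, 0, -0.2, 0, 0],
    [-0.9, 0, -0.2, 0, 0],
    [-1.05, 0, -0.2, 0, 0],
  ],
)

```text
t: 16.35
ee_pos: [0.6059, -0.1173, 0.0603]
tcp_rot: [0.035, -0.035, 0.706, -0.706]
wrist_force: [-0.4, 1.1, 0.6]
opening: -0.0001
```

Call:
arm_command(
  steps=[
    [-0.1, 0, 0, 0, 0],
    [-0.2, 0, 0, 0, 0],
    [-0.28, 0, 0, 0, 0],
  ],
)

```text
t: 16.65
ee_pos: [0.6075, -0.1172, 0.0602]
tcp_rot: [0.033, -0.036, 0.706, -0.706]
wrist_force: [-19.2, 1.0, 7.6]
opening: 0.0003
```

Another firm stop, this time at 19 N. I'll back off and check.

Call:
arm_command(
  steps=[
    [0.5, 0, 0, 0, 0],
    [3, 0, 0, 0, 0],
    [6.5, 0, 0, 0, 0],
    [9, -2, 0, 0, 0],
    [10, -5, 2, 0, 0],
  ],
)

```text
t: 17.15
ee_pos: [0.5084, -0.1456, 0.1093]
tcp_rot: [0.034, -0.036, 0.707, -0.706]
wrist_force: [0.2, -0.3, -0.3]
opening: -0.0002
```

Call:
arm_command(
  steps=[
    [0, -3, 4, 0, 0],
    [0, -6, 8, 0, 0],
    [0, -6, 12, 0, 0],
    [0, -6, 16, 0, 0],
    [0, -6, 16, 0, 0],
  ],
)

```text
t: 17.65
ee_pos: [0.5264, -0.3097, 0.1701]
tcp_rot: [-0.033, 0.034, -0.706, 0.707]
wrist_force: [0.0, 1.5, -0.4]
opening: -0.0001
```

```bash
python3 -c "
from h import *
where()
for n in ('top','scene'): cv2.imwrite(f'pics/{n}5.png',manip.read_camera(n)[:,:,::-1])
t=cv2.imread('pics/top5.png')[110:260,275:400];s=cv2.imread('pics/scene5.png')[110:260,240:410]
cv2.imwrite('pics/c5.png',cv2.convertScaleAbs(cv2.resize(np.hstack([t,s]),None,fx=2.7,fy=2.7,interpolation=2),alpha=1.5))
a=cv2.imread('pics/top0.png').astype(int);b=cv2.imread('pics/top5.png').astype(int)
for nm,(r0,r1,c0,c1) in dict(spanner=(140,170,300,365),valve=(225,250,170,198),coupling=(212,238,430,456)).items(): print(nm,abs(a-b)[r0:r1,c0:c1].mean().round(1),abs(a-b)[r0:r1,c0:c1].max())"
```

```text
t 17.65 cab mm [-131.8 -219.9] z 170.1 yawerr -0.003 F [ 0.   1.5 -0.4] op -0.0
spanner 6.4 14
valve 5.8 14
coupling 50.5 132
```

View pics/c5.png

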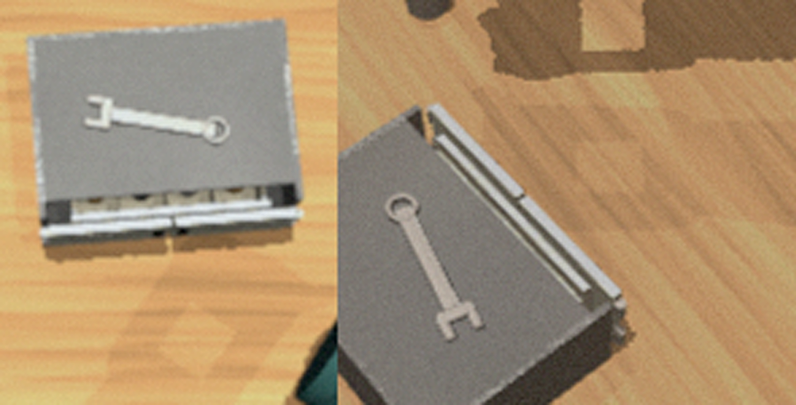

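Both doors are collinear across the front and the tray is flush behind them. The coupling area differs in the top view, probably arm shadow or occlusion, so I'll check it in the scene view and hand in.

```bash
python3 -c "
from h import *
a=cv2.imread('pics/scene0.png',0).astype(float);b=cv2.imread('pics/scene5.png',0).astype(float)
A=a[92:120,260:286].astype('f4');B=b[92:120,260:286].astype('f4');print(abs(A-B).mean(),abs(A-B).max(),cv2.phaseCorrelate(A,B))
print(manip.sign_off())"
```

```text
2.3008242 11.0 ((0.4146410357896908, 0.027679638021560038), 1.0158799630624276)
the job is handed in; nothing more can be done
None
```

The cabinet is closed and the job is handed in at about 17.7 s. I pushed the tray home first, then shut the left door, then the right, with the closed fingertips only.

- **Stops:** I crept the last few millimetres of each push until it met a firm stop. The wrist force there read 27 N along the push for the tray, 18 N for the left door and 19 N for the right. The left door's stop read about 1 mm short of where I expected it, which is within my pose estimate.
- **Cabinet:** the last pictures from both cameras show the two doors in line across the front, with the tray flush behind them. The arm was clear and touching nothing.
- **Spanner and valve:** the top view is unchanged between the first and last pictures, apart from image noise.
- **Coupling:** the top-view check disagreed (mean pixel difference 50), most likely because the arm or its shadow covers it there. The scene view shows only noise at the coupling (mean difference 2.3, shift under half a pixel), so I take it as not moved.

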